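# Lock the support jack's jam nut and fit its rest cap

## Robot

A 6-joint arm with a two-finger parallel gripper is mounted at the origin on the work surface. World frame = base frame: x ahead of the robot, y to its left, z up, the work surface at z = 0. Lengths are in mm, angles in rad, forces in N, time in s.
With the tool pointing down it reaches from about 375 to 900 mm from the base axis. Payload 3.1 kg.
Tool frame: the origin (TCP) lies between the finger pads; the fingertips stand 11 mm ahead of it and the grasp point (between the pads) lies 8 mm behind it (arm.tip_reach is the z of the fingertips in the tool frame, in mm); z points along the fingers, y is the direction in which the jaws open and shut (so a half turn about z gives the same grasp; the last joint's range is limited). The gripper opens to 85 mm and grips with 20 to 120 N. Pads are 22 mm wide; open, the fingers measure 114 mm over their backs; the gripper's body (76 mm by 85 mm) begins 54 mm behind the grasp point. The pads swing forward as they close: fully open they stand 13 mm farther back than shut.
Start: joints at [-1.423, 0.527, 1.433, -0, 1.181, -0.178], TCP at [200.656, -591.89, 242.31] pointing down, gripper open.
Joint ranges: [-3.08, 3.08], [-0.75, 2.2], [0.22, 2.44], [-1.43, 4.57], [0, 2.65], [-2.85, 2.85]. Speed limits (rad/s): [2.79, 2.79, 3.14, 3.14, 3.14, 3.14].

## Interface

Orientations are given as a unit quaternion [w, x, y, z].
In Python, from plant import monitor, optics, ticket, arm gives the robot as it stands.
- The arm moves only by the tool send_rows, never from a script. Its argument "commands" is a list of rows, each an object with "hand": the opening in per cent of the stroke, from 0 (shut) to 100 (fully open); "linear": the shift along the tool's x, y, z in cm, a list of three; "rotation": the turn, a rotation vector about the tool's x, y, z in degrees, a list of three. A call has 1 to 5 rows; each row is the pose to reach, as a shift and turn from the pose measured when the call began, along the tool's axes at that moment; what a row does not reach only later rows make up. A row lasts 1/8 s, in which the tool goes at most 62.5 mm and 10.7 degrees, less where a joint would pass 70% of its speed; a pose out of reach is approached as far as the arm can. A call with a gripper value outside its range is refused whole. The fingers move at their own pace and stop on an object; "force" is the grip in N (left out, the last holds). Time passes only in rows, so rows that repeat a pose let the fingers close. It gives the time, the measured TCP pose, the force and the opening at its end, in the units of the state.
- monitor.get_state(): the state, without advancing time (a new reading comes with each control period).
- optics.capture(name): name is "scene" or "top" or "wrist"; returns the picture (384x512x3 uint8, red, green, blue); there is no depth.
- optics.camera_info(name): a dict with "K" (3x3 intrinsics, pixels), "pose" (4x4, takes a point from camera to world coordinates). Camera axes: x right, y down, z forward; pixel columns grow to the right and rows downward; lengths in mm; the calibration is good to about 2 mm. A picture is of the moment at which its call begins: read the wrist's pose just before it. camera_info takes no time and is no camera call; for the wrist camera it gives the pose at the moment of the call.
- ticket.hand_in(): hands the job in, once; it reports no verdict.
Trained networks look in the newest picture that a camera, given by its name, has taken for a name from the list of things; names that differ only in an ending like _2 or _b are one class to them, and where a whole thing is asked for, a point or a joint stands for the part that bears it (a point fixed in the world has none). Each returns a list of dicts, best first, with "p" (0 to 1); they miss things now and then, are a little off and sometimes report something else, mostly with a low value. They report only what shows in the picture. A call takes as long as a camera call. They do not tell look-alikes from the thing itself.
- optics.silhouettes(camera, name): "mask" (384x512 bool, what is visible of it) and "rect" ([left, top, right, bottom] in pixels, round what is visible of it).
The state is a dict: "time": time; "joints": joint angles; "joint_velocities": joint speeds; "effort": joint torques, N m; "tcp_pos": TCP position; "ee_rot": TCP orientation; "contact_force": force on the tool from outside, world axes, zero at the start; "wrist_torque": the same for the moment, N m; "opening": finger opening in mm.
Only numpy, scipy, OpenCV 4.12 (cv2) and the standard library are available. Lean on these libraries where they do the work, as an engineer would, in place of code of your own. Each camera call takes 0.05 s, during which the arm holds its last target. There are 200 camera calls.

## Task

Lock the height setting of the small blue support jack: turn the brass jam nut clockwise (seen from above) down its spindle until it jams against the washer on the boss, and tighten it to about half a newton metre (0.5 N m) - snug is not enough, and it must never be forced beyond 0.8 N m. Once the nut is locked and let go, gently put the white rest cap, mouth down, over the top of the spindle so that it sits fully home and upright, and let go. Leave the wax tin, the brass offcut and the hammer alone.

Things in the scene. Friction and masses are not known exactly. Their poses are not given: they have to be found in the camera images.
- jack_base: The jack's foot, fixed to the bench: a blue steel plate 120 x 90 x 12 mm; from its middle a dark round threaded boss, 34 mm across, stands up to 47 mm above the bench. On the boss lies a steel lock washer, 36 mm across, part of the foot; its thickness differs each time, 2.3 to 3.7 mm, and its top is the nut's seat. Origin: centre of the plate's underside, on the bench; z up, on the spindle's axis.
- spindle: The upright threaded steel spindle, 24 mm across, screwed into the boss, fixed there (it does not turn). Origin on its axis, 50.0 to 50.6 mm above the bench (the height setting differs each time); its top is 36 mm above this origin, the last 4 mm tapering to 16 mm across. z up.
- jam_nut: Brass hex nut, red dot on top: 41 mm across flats, 47 at corners, 14 thick. Origin: centre of its underside; z up; x square to a pair of flats (others 60 deg on). Starts 0.8-3.5 mm above its seat; right-hand, 5 mm a turn, so 1.0-4.4 rad to touch. Drag 0.15 N m either way (a stopped hand reads -0.15 to 0.15), stays put. Seated, torque climbs to 0.5 N m in 0.1-0.25 rad. Under 0.4 not locked; over 1.0 damaged; holds when let go.
- rest_cap: Loose white plastic cap, a round cup standing mouth down on the bench: 40 mm outside diameter, 28 mm tall, bore 28 mm across and 16 mm deep from its open lower rim (the closed top is 12 mm thick), 40 g. Origin: centre of its open rim (its underside); z up. Fully home on the spindle its closed end rests on the spindle's top, with this origin 20 mm above the spindle's origin, and it does not touch the nut.
- wax_tin: Bystander: closed green tin, 66 mm across, 45 mm tall, loose. Origin: centre of its underside.
- brass_offcut: Bystander: short L-shaped brass profile, 70 x 30 x 32 mm, loose. Origin: centre of its underside, long side along its x.
- hammer: Bystander: hammer lying flat, wooden handle with a red band, 226 mm long along its x (head at +x, 100 mm across), 26 mm tall, loose. Origin: on its underside near the middle.
There are look-alikes about, which are no part of the job. Of the things that look like the jack_base, the largest one is meant.

How it is judged:
By the outcome, as a careful person would: the job done as asked, in the order asked, and still so for the second after the job is handed in, with the robot touching nothing.
It also fails if it takes over 72 s, if anything falls off the work surface, if the arm or the gripper's body presses on something with over 40 N, if the wrist force passes 120 N, or if a joint passes its speed limit or range.

## Working session

There is one attempt and no reset: what is moved stays moved. The work goes in short steps, Python scripts to look and compute and a tool call to move; the robot and the scene stay as the last step left them, time stands still between calls to the robot, and variables do not carry over. Pictures are saved under pics/ and viewed, about 8 in all and at most 12, crops included, and the job is handed in when it is done.

Besides the shell and the picture viewer there is one more tool, called by a JSON object that holds its "fn" and its "kwargs". send_rows: Moves the arm, as the interface text tells. Its arguments: {"type":"object","properties":{"commands":{"type":"array","items":{"type":"object","properties":{"hand":{"type":"number"},"linear":{"type":"array","items":{"type":"number"}},"rotation":{"type":"array","items":{"type":"number"}}}}},"force":{"type":"number"}},"required":["commands"]}

```bash
ls; mkdir -p pics
cat > h.py <<'E'
import numpy as np, cv2
from plant import monitor, optics, ticket, arm
from scipy.spatial.transform import Rotation as R
def rot(q): return R.from_quat([q[1],q[2],q[3],q[0]])
def ray(cam,u,v,z,info=None):
    i=info or optics.camera_info(cam);K=np.array(i["K"]);T=np.array(i["pose"])
    d=T[:3,:3]@np.linalg.inv(K)@[u,v,1];o=T[:3,3];return o+d*(z-o[2])/d[2]
def proj(cam,p,info=None):
    i=info or optics.camera_info(cam);K=np.array(i["K"]);T=np.array(i["pose"])
    c=K@(T[:3,:3].T@(np.array(p)-T[:3,3]));return c[:2]/c[2]
def snap(cam,f):
    im=optics.capture(cam);cv2.imwrite('pics/'+f,im[:,:,::-1]);return im
def st():
    s=monitor.get_state();print('t',round(s['time'],2),'tcp',np.round(s['tcp_pos'],1),'q',np.round(s['ee_rot'],3),'F',np.round(s['contact_force'],1),'M',np.round(s['wrist_torque'],2),'op',round(s['opening'],1),'j',np.round(s['joints'],2));return s
E
python3 - <<'E'
from h import *
s=st()
a=snap('scene','s.png');b=snap('top','t.png')
cv2.imwrite('pics/st.png',cv2.resize(np.vstack([a,b])[:,:,::-1],(450,675))) 
for c in ('scene','top'):
  i=optics.camera_info(c);print(c,np.round(i['K'],0).tolist(),np.round(i['pose'],2).tolist())
  for n,z in (('jack_base',6),('jam_nut',66),('spindle',80),('rest_cap',14),('wax_tin',22),('brass_offcut',16),('hammer',13)):
    for d in optics.silhouettes(c,n)[:4]:
      r=d['rect'];m=d['mask'];v,u=np.nonzero(m);print(n,round(d['p'],2),np.round(r),m.sum(),np.round(ray(c,u.mean(),v.mean(),z,i)[:2]))
E
```

```text
pics
t 0.0 tcp [ 200.6 -591.2  241.3] q [-0.001  0.987  0.163  0.   ] F [-0.2  0.5 -0.1] M [-0.02 -0.01 -0.02] op 85.4 j [-1.42  0.53  1.43 -0.    1.18 -0.18]
scene [[484.0, 0.0, 259.0], [0.0, 484.0, 191.0], [0.0, 0.0, 1.0]] [[-0.87, 0.38, -0.31, 977.44], [0.49, 0.66, -0.57, 714.76], [-0.01, -0.65, -0.76, 1012.67], [0.0, 0.0, 0.0, 1.0]]
jack_base 0.93 [317. 177. 348. 205.] 569 [401.  67.]
jack_base 0.62 [218. 162. 256. 184.] 447 [ 587. -123.]
jam_nut 0.73 [269. 189. 284. 204.] 124 [565.  53.]
jam_nut 0.41 [153. 198. 238. 258.] 1143 [772.  39.]
spindle 0.7 [268. 186. 286. 206.] 238 [570.  54.]
rest_cap 0.64 [353. 234. 370. 257.] 255 [438. 252.]
wax_tin 0.83 [317. 261. 343. 293.] 752 [564. 290.]
brass_offcut 0.71 [216. 120. 237. 131.] 200 [ 535. -301.]
hammer 0.59 [152. 197. 239. 256.] 1099 [763.   0.]
top [[392.0, 0.0, 257.0], [0.0, 392.0, 193.0], [0.0, 0.0, 1.0]] [[-0.0, -1.0, 0.08, 508.72], [-1.0, 0.0, -0.02, -6.42], [0.02, -0.08, -1.0, 921.86], [0.0, 0.0, 0.0, 1.0]]
jack_base 0.92 [199. 252. 236. 290.] 891 [401.  67.]
jack_base 0.87 [282. 180. 310. 213.] 853 [ 583. -122.]
jack_base 0.78 [201. 175. 256. 236.] 1634 [557.  42.]
jam_nut 0.53 [218. 195. 238. 214.] 192 [554.  42.]
spindle 0.59 [215. 195. 235. 217.] 288 [557.  43.]
rest_cap 0.58 [127. 246. 145. 268.] 306 [437. 254.]
wax_tin 0.98 [102. 189. 133. 217.] 801 [561. 292.]
brass_offcut 0.65 [371. 201. 390. 233.] 375 [ 530. -304.]
hammer 0.74 [231.  63. 277. 161.] 1257 [752.   2.]
```

View pics/t.png

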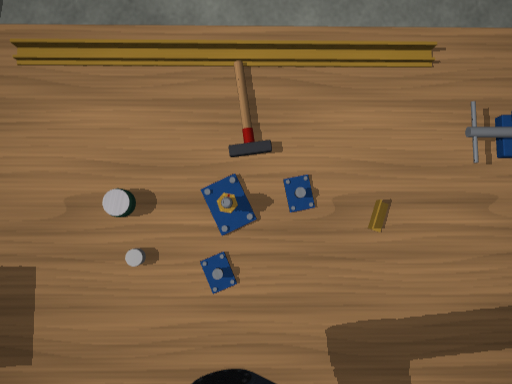

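View pics/s.png

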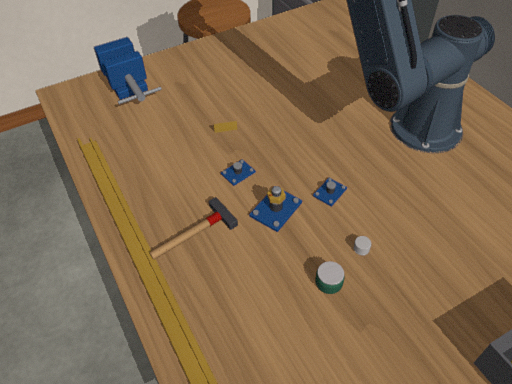

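The large jack is at top-view pixel (229,205), with its brass nut at about (227,203), which puts it at world (556,42). The cap at (134,257) is at about (437,254). I'll move over the jack and turn the wrist back on the way.

{"fn": "send_rows", "kwargs": {"commands": [{"hand": 100,"linear": [3.7,-3.4,0],"rotation": [0,0,-10.6]},{"hand": 100,"linear": [7.4,-6.7,0],"rotation": [0,0,-21.2]},{"hand": 100,"linear": [11.1,-10,0],"rotation": [0,0,-31.8]},{"hand": 100,"linear": [14.8,-13.4,0],"rotation": [0,0,-42.4]},{"hand": 100,"linear": [18.6,-16.7,0],"rotation": [0,0,-53]}], "force": 80}}

```text
time: 1.42
tcp_pos: [323.8, -372.7, 242.5]
ee_rot: [0.0, 0.809, 0.588, 0.0]
contact_force: [1.4, -0.6, 0.0]
opening: 85.7
```

```bash
cat >> h.py <<'E'
def to(p):
    s=st();r=rot(s['ee_rot']);d=r.inv().apply(np.array(p)-np.array(s['tcp_pos']));print('shift cm',np.round(d/10,2),'yaw x',np.round(np.degrees(np.arctan2(*r.as_matrix()[[1,0],0])),1));return s
E
python3 -c "
from h import *
to([540,30,240])
i=optics.camera_info('wrist');s=monitor.get_state();r=rot(s['ee_rot']);T=np.array(i['pose']);print(r.inv().apply(T[:3,3]-s['tcp_pos']),np.round(r.as_matrix().T@T[:3,:3],2).tolist(),i['K'])"
```

```text
t 1.43 tcp [ 323.8 -372.7  242.5] q [0.    0.809 0.588 0.   ] F [ 1.4 -0.6  0. ] M [ 0.02 -0.   -0.01] op 85.7 j [-1.08  0.35  1.76  0.    1.03 -0.77]
shift cm [44.97  8.15  0.24] yaw x 72.0
[  72.61627067   -0.28745068 -132.531315  ] [[-0.0, -0.96, -0.29], [1.0, -0.0, 0.0], [-0.0, -0.29, 0.96]] [[303.80095571   0.         262.00411029]
 [  0.         303.80095571 187.45352418]
 [  0.           0.           1.        ]]
```

{"fn": "send_rows", "kwargs": {"commands": [{"linear": [5.4,1,0],"rotation": [0,0,-10.6]},{"linear": [10.8,2,0],"rotation": [0,0,-21.2]},{"linear": [16.2,3,0],"rotation": [0,0,-31.8]},{"linear": [21.6,4,0],"rotation": [0,0,-42.4]},{"linear": [27,4.9,0],"rotation": [0,0,-53]}]}}

```text
schema error: expected keys hand, linear, rotation
```

```bash
python3 -c "
from h import *
to([556,42,220])"
```

```text
t 1.43 tcp [ 323.8 -372.7  242.5] q [0.    0.809 0.588 0.   ] F [ 1.4 -0.6  0. ] M [ 0.02 -0.   -0.01] op 85.7 j [-1.08  0.35  1.76  0.    1.03 -0.77]
shift cm [46.61  9.3   2.24] yaw x 72.0
```

{"fn": "send_rows", "kwargs": {"commands": [{"hand": 100,"linear": [5.4,1,0],"rotation": [0,0,-10.6]},{"hand": 100,"linear": [10.8,2,0],"rotation": [0,0,-21.2]},{"hand": 100,"linear": [16.2,3,0],"rotation": [0,0,-31.8]},{"hand": 100,"linear": [21.6,4,0],"rotation": [0,0,-42.4]},{"hand": 100,"linear": [27,4.9,0],"rotation": [0,0,-53]}]}}

```text
time: 2.05
tcp_pos: [454.7, -129.6, 242.9]
ee_rot: [0.001, 0.459, 0.889, -0.0]
contact_force: [0.6, -0.2, -0.0]
opening: 85.4
```

```bash
python3 -c "
from h import *
to([556,42,220])"
```

```text
t 2.05 tcp [ 454.7 -129.6  242.9] q [ 0.001  0.459  0.889 -0.   ] F [ 0.6 -0.2 -0. ] M [-0.06 -0.04 -0.02] op 85.4 j [-0.51  0.32  1.8  -0.    1.01 -1.13]
shift cm [ 8.12 18.2   2.28] yaw x 125.4
```

{"fn": "send_rows", "kwargs": {"commands": [{"hand": 100,"linear": [1.6,3.6,0.4],"rotation": [0,0,-10.6]},{"hand": 100,"linear": [3.2,7.2,0.8],"rotation": [0,0,-21.2]},{"hand": 100,"linear": [4.8,10.8,1.2],"rotation": [0,0,-31.8]},{"hand": 100,"linear": [6.4,14.4,1.6],"rotation": [0,0,-42.4]},{"hand": 100,"linear": [8.1,18.2,2.3],"rotation": [0,0,-53]}]}}

```text
time: 2.68
tcp_pos: [557.1, 43.0, 220.0]
ee_rot: [0.001, 0.011, 1.0, -0.001]
contact_force: [0.6, 0.2, 0.4]
opening: 85.3
```

Run:
```python
from h import *
s=to([556,42,120]);i=optics.camera_info('wrist')
im=snap('wrist','w1.png')
for n,z in (('jack_base',12),('jam_nut',66),('spindle',86)):
  for d in optics.silhouettes('wrist',n)[:3]:
    m=d['mask'];c,_=cv2.findContours(m.astype(np.uint8),0,2);c=max(c,key=cv2.contourArea)
    v,u=np.nonzero(m);print(n,round(d['p'],2),np.round(d['rect']),m.sum(),np.round(ray('wrist',u.mean(),v.mean(),z,i),1))
    if n=='jam_nut':
      w=np.array([ray('wrist',*p,z,i)[:2] for p in c[:,0]],np.float32);h=cv2.convexHull(w)[:,0]
      print(cv2.minAreaRect(w),cv2.minEnclosingCircle(w)); print(np.round(cv2.approxPolyDP(cv2.convexHull(w),2.5,True)[:,0],1).tolist())
x,y=np.round(proj('wrist',[556,42,66],i)).astype(int);print(x,y)
c=im[max(0,y-90):y+90,max(0,x-110):x+110];cv2.imwrite('pics/w1c.png',cv2.resize(c,None,fx=3,fy=3,interpolation=2)[:,:,::-1])
```

```text
t 2.67 tcp [557.1  43.  220. ] q [ 0.001  0.011  1.    -0.001] F [0.6 0.2 0.4] M [-0.   -0.03 -0.01] op 85.3 j [-0.12  0.47  1.63 -0.    1.05 -1.67]
shift cm [ 0.13 -0.09 10.  ] yaw x 178.7
jack_base 0.95 [209. 100. 320. 222.] 6629 [552.1  43.7  12. ]
jack_base 0.81 [246.   0. 326.  63.] 3373 [417.   69.7  12. ]
jack_base 0.69 [ 89. 150. 164. 222.] 3414 [ 582.2 -118.    12. ]
jam_nut 0.6 [239. 152. 288. 199.] 962 [555.6  43.7  66. ]
((559.00537109375, 43.670135498046875), (47.88454055786133, 41.8145751953125), 17.76169204711914) ((558.6876220703125, 44.66239547729492), 23.942489624023438)
[[535.9000244140625, 37.400001525878906], [551.2000122070312, 22.5], [560.2000122070312, 22.100000381469727], [577.7999877929688, 30.299999237060547], [581.5, 52.099998474121094], [566.2000122070312, 66.0], [542.2000122070312, 60.20000076293945]]
jam_nut 0.19 [242. 151. 289. 198.] 1570 [558.5  44.3  66. ]
((558.88525390625, 44.08915328979492), (47.87633514404297, 40.999053955078125), 18.874958038330078) ((558.6876220703125, 44.66239547729492), 23.942489624023438)
[[535.9000244140625, 37.400001525878906], [553.2000122070312, 22.399999618530273], [577.7999877929688, 30.299999237060547], [581.5, 52.099998474121094], [566.2000122070312, 66.0], [539.2000122070312, 58.29999923706055]]
spindle 0.98 [242. 151. 290. 195.] 1536 [552.9  44.1  86. ]
spindle 0.25 [239. 154. 286. 199.] 915 [550.1  43.7  86. ]
261 173
```

View pics/w1c.png

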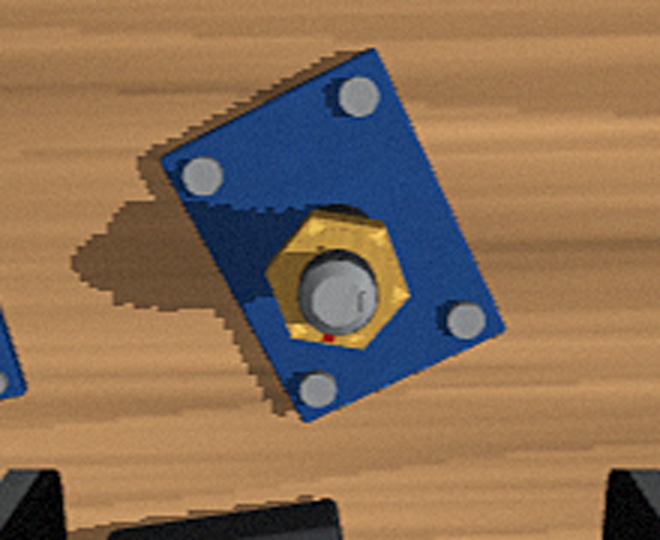

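Run:
```python
from h import *
s=to([558.7,44.2,50])
i=optics.camera_info('wrist')
im=cv2.imread('pics/w1.png');b=im.astype(int)
print('spindle top',np.round(ray('wrist',151+338/3,83+296/3,86,i),1))
cs=[(375,48),(162,158),(505,327),(305,421)]
w=np.array([ray('wrist',151+a/3,83+c/3,12,i)[:2] for a,c in cs]);print('plate',w.round(1).tolist(),w.mean(0).round(1))
print([k for k in dir(arm) if k[0]!='_'])
```

```text
t 2.88 tcp [556.   42.3 219.6] q [ 0.     0.014  1.    -0.001] F [-0.7 -0.2 -0.1] M [ 0.01 -0.01 -0.01] op 85.3 j [-0.12  0.47  1.63 -0.    1.05 -1.67]
shift cm [-0.25  0.22 16.96] yaw x 178.4
spindle top [557.2  43.5  86. ]
plate [[486.2, 59.0], [523.1, -20.5], [592.4, 108.3], [630.1, 28.6]] [557.9  43.8]
['PlanningError', 'tip_reach']
```

{"fn": "send_rows", "kwargs": {"commands": [{"hand": 100,"linear": [-0.2,0.15,3.5],"rotation": [0,0,-10]},{"hand": 100,"linear": [-0.2,0.15,7.5],"rotation": [0,0,-19.9]},{"hand": 100,"linear": [-0.2,0.15,11.5],"rotation": [0,0,-19.9]},{"hand": 100,"linear": [-0.2,0.15,15.5],"rotation": [0,0,-19.9]},{"hand": 80,"linear": [-0.2,0.15,17],"rotation": [0,0,-19.9]}]}}

```text
time: 3.5
tcp_pos: [556.5, 42.4, 47.9]
ee_rot: [-0.002, -0.158, 0.987, -0.0]
contact_force: [-0.2, 0.5, -0.1]
opening: 69.8
```

Run:
```python
from h import *
to([557.9,43.8,50])
snap('wrist','w2.png')
```

```text
t 3.5 tcp [556.5  42.4  47.9] q [-0.002 -0.158  0.987 -0.   ] F [-0.2  0.5 -0.1] M [ 0.04 -0.   -0.04] op 69.8 j [-0.12  0.73  1.74 -0.    0.67 -2.01]
shift cm [-0.18  0.09 -0.21] yaw x -161.8
```

View pics/w2.png

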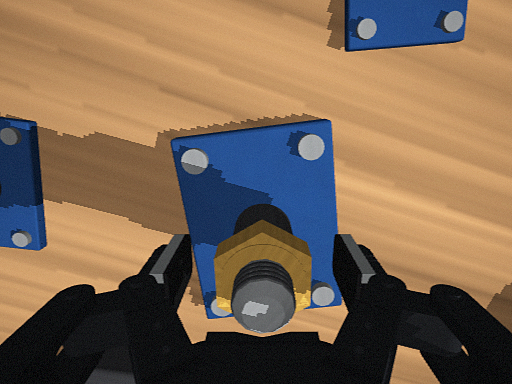

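The nut's flats line up with the jaws, and the nut is centred between them at pixel column 263. I'll close on it.

{"fn": "send_rows", "kwargs": {"commands": [{"hand": 60,"linear": [-0.15,0.1,-0.2],"rotation": [0,0,0]},{"hand": 40,"linear": [-0.15,0.1,-0.2],"rotation": [0,0,0]},{"hand": 30,"linear": [-0.15,0.1,-0.2],"rotation": [0,0,0]},{"hand": 20,"linear": [-0.15,0.1,-0.2],"rotation": [0,0,0]},{"hand": 20,"linear": [-0.15,0.1,-0.2],"rotation": [0,0,0]}], "force": 80}}

```text
time: 4.18
tcp_pos: [558.7, 43.4, 51.0]
ee_rot: [-0.0, -0.158, 0.987, -0.001]
contact_force: [-1.4, -3.3, 7.3]
opening: 39.8
```

```bash
python3 -c "
from h import *
to([557.9,43.8,50])"
```

```text
t 4.17 tcp [558.7  43.4  51. ] q [-0.    -0.158  0.987 -0.001] F [-1.4 -3.3  7.3] M [-0.46  0.18 -0.11] op 39.8 j [-0.12  0.73  1.73 -0.    0.68 -2.01]
shift cm [0.06 0.06 0.1 ] yaw x -161.8
```

{"fn": "send_rows", "kwargs": {"commands": [{"hand": 20,"linear": [0,0.05,0.01],"rotation": [0,0,9]},{"hand": 20,"linear": [0,0.05,0.025],"rotation": [0,0,18]},{"hand": 20,"linear": [0,0.05,0.04],"rotation": [0,0,27]},{"hand": 20,"linear": [0,0.05,0.055],"rotation": [0,0,36]},{"hand": 20,"linear": [0,0.05,0.07],"rotation": [0,0,45]}]}}

```text
time: 4.8
tcp_pos: [558.7, 44.3, 50.4]
ee_rot: [0.0, 0.234, 0.972, -0.001]
contact_force: [0.6, 1.4, -3.4]
opening: 39.6
```

```bash
python3 -c "
from h import *
to([557.9,43.8,50])"
```

```text
t 4.8 tcp [558.7  44.3  50.4] q [ 0.     0.234  0.972 -0.001] F [ 0.6  1.4 -3.4] M [ 0.06 -0.08  0.16] op 39.6 j [-0.12  0.73  1.73 -0.    0.68 -1.22]
shift cm [ 0.05 -0.08  0.04] yaw x 152.9
```

{"fn": "send_rows", "kwargs": {"commands": [{"hand": 20,"linear": [0,0,0.01],"rotation": [0,0,6]},{"hand": 20,"linear": [0,0,0.02],"rotation": [0,0,12]},{"hand": 20,"linear": [0,0,0.025],"rotation": [0,0,18]},{"hand": 20,"linear": [0,0,0.025],"rotation": [0,0,18]}]}}

```text
time: 5.3
tcp_pos: [559.0, 44.6, 50.2]
ee_rot: [0.001, 0.383, 0.924, -0.001]
contact_force: [1.1, 0.8, -4.5]
opening: 39.8
```

```bash
cat >> h.py <<'E'
def m():
    s=st();r=rot(s['ee_rot']).as_matrix();print('yaw',round(float(np.degrees(np.arctan2(r[1,0],r[0,0]))),1))
E
python3 -c "
from h import *
m()"
```

```text
t 5.3 tcp [559.   44.6  50.2] q [ 0.001  0.383  0.924 -0.001] F [ 1.1  0.8 -4.5] M [-0.08  0.06 -0.19] op 39.8 j [-0.12  0.73  1.73 -0.    0.68 -0.9 ]
yaw 135.0
```

{"fn": "send_rows", "kwargs": {"commands": [{"hand": 20,"linear": [0,0,0],"rotation": [0,0,3.5]},{"hand": 20,"linear": [0,0,0.01],"rotation": [0,0,7]}]}}

```text
time: 5.55
tcp_pos: [559.0, 44.7, 50.1]
ee_rot: [0.001, 0.438, 0.899, -0.001]
contact_force: [1.4, -0.5, -3.9]
opening: 39.7
```

```bash
python3 -c "
from h import *
m();monitor.get_state();m()"
```

```text
t 5.55 tcp [559.   44.7  50.1] q [ 0.001  0.438  0.899 -0.001] F [ 1.4 -0.5 -3.9] M [-0.06  0.13  0.08] op 39.7 j [-0.12  0.73  1.73 -0.    0.68 -0.78]
yaw 128.0
t 5.55 tcp [559.   44.7  50.1] q [ 0.001  0.438  0.899 -0.001] F [ 1.4 -0.5 -3.9] M [-0.06  0.13  0.08] op 39.7 j [-0.12  0.73  1.73 -0.    0.68 -0.78]
yaw 128.0
```

{"fn": "send_rows", "kwargs": {"commands": [{"hand": 20,"linear": [0,0,0],"rotation": [0,0,3.5]},{"hand": 20,"linear": [0,0,0.01],"rotation": [0,0,7]}]}}

```text
time: 5.8
tcp_pos: [559.2, 44.8, 50.0]
ee_rot: [0.001, 0.492, 0.871, -0.001]
contact_force: [1.8, 0.5, -4.3]
opening: 39.9
```

```bash
python3 -c "
from h import *
m()"
```

```text
t 5.8 tcp [559.2  44.8  50. ] q [ 0.001  0.492  0.871 -0.001] F [ 1.8  0.5 -4.3] M [-0.06  0.08  0.13] op 39.9 j [-0.12  0.73  1.73 -0.    0.68 -0.66]
yaw 121.1
```

{"fn": "send_rows", "kwargs": {"commands": [{"hand": 20,"linear": [0,0,0],"rotation": [0,0,3.5]},{"hand": 20,"linear": [0,0,0.01],"rotation": [0,0,7]}]}}

```text
time: 6.05
tcp_pos: [559.3, 44.8, 49.9]
ee_rot: [0.001, 0.544, 0.839, -0.001]
contact_force: [2.3, -0.7, -3.3]
opening: 39.8
```

```bash
python3 -c "
from h import *
m()"
```

```text
t 6.05 tcp [559.3  44.8  49.9] q [ 0.001  0.544  0.839 -0.001] F [ 2.3 -0.7 -3.3] M [-0.1   0.17  0.12] op 39.8 j [-0.12  0.73  1.73 -0.    0.68 -0.54]
yaw 114.1
```

{"fn": "send_rows", "kwargs": {"commands": [{"hand": 20,"linear": [0,0,0],"rotation": [0,0,3.5]},{"hand": 20,"linear": [0,0,0.01],"rotation": [0,0,7]}]}}

```text
time: 6.3
tcp_pos: [559.4, 44.9, 49.8]
ee_rot: [0.001, 0.593, 0.805, -0.001]
contact_force: [2.1, 0.5, -3.6]
opening: 39.8
```

```bash
python3 -c "
from h import *
m()"
```

```text
t 6.3 tcp [559.4  44.9  49.8] q [ 0.001  0.593  0.805 -0.001] F [ 2.1  0.5 -3.6] M [-0.05  0.18  0.15] op 39.8 j [-0.12  0.73  1.73 -0.    0.68 -0.42]
yaw 107.2
```

{"fn": "send_rows", "kwargs": {"commands": [{"hand": 20,"linear": [0,0,0],"rotation": [0,0,3.5]},{"hand": 20,"linear": [0,0,0.01],"rotation": [0,0,7]}]}}

```text
time: 6.55
tcp_pos: [559.6, 44.9, 49.7]
ee_rot: [0.001, 0.641, 0.767, -0.0]
contact_force: [1.1, -0.7, -3.2]
opening: 39.3
```

```bash
python3 -c "
from h import *
m()"
```

```text
t 6.55 tcp [559.6  44.9  49.7] q [ 0.001  0.641  0.767 -0.   ] F [ 1.1 -0.7 -3.2] M [-0.04  0.26  0.12] op 39.3 j [-0.12  0.73  1.73 -0.    0.68 -0.29]
yaw 100.3
```

{"fn": "send_rows", "kwargs": {"commands": [{"hand": 20,"linear": [0,0.03,0],"rotation": [0,0,3.5]},{"hand": 20,"linear": [0,0.05,0.01],"rotation": [0,0,7]}]}}

```text
time: 6.8
tcp_pos: [559.7, 44.9, 49.6]
ee_rot: [0.001, 0.686, 0.727, -0.001]
contact_force: [1.1, -0.9, -2.8]
opening: 39.6
```

```bash
python3 -c "
from h import *
m()"
```

```text
t 6.8 tcp [559.7  44.9  49.6] q [ 0.001  0.686  0.727 -0.001] F [ 1.1 -0.9 -2.8] M [-0.09  0.26  0.17] op 39.6 j [-0.12  0.73  1.73 -0.    0.68 -0.17]
yaw 93.3
```

{"fn": "send_rows", "kwargs": {"commands": [{"hand": 20,"linear": [0,-0.03,0],"rotation": [0,0,3.5]},{"hand": 20,"linear": [0,-0.05,0.01],"rotation": [0,0,7]}]}}

```text
time: 7.05
tcp_pos: [559.8, 44.9, 49.5]
ee_rot: [0.002, 0.729, 0.684, -0.0]
contact_force: [3.6, 0.1, -5.0]
opening: 39.7
```

```bash
python3 -c "
from h import *
m()"
```

```text
t 7.05 tcp [559.8  44.9  49.5] q [ 0.002  0.729  0.684 -0.   ] F [ 3.6  0.1 -5. ] M [0.11 0.14 0.15] op 39.7 j [-0.12  0.73  1.73 -0.    0.68 -0.05]
yaw 86.3
```

{"fn": "send_rows", "kwargs": {"commands": [{"hand": 20,"linear": [0,0,0],"rotation": [0,0,3.5]},{"hand": 20,"linear": [0,0,0.01],"rotation": [0,0,7]}]}}

```text
time: 7.3
tcp_pos: [560.0, 44.9, 49.4]
ee_rot: [0.002, 0.769, 0.639, -0.0]
contact_force: [2.1, -1.4, -4.5]
opening: 39.7
```

```bash
python3 -c "
from h import *
m()"
```

```text
t 7.3 tcp [560.   44.9  49.4] q [ 0.002  0.769  0.639 -0.   ] F [ 2.1 -1.4 -4.5] M [0.15 0.29 0.19] op 39.7 j [-0.12  0.73  1.73 -0.    0.68  0.07]
yaw 79.4
```

{"fn": "send_rows", "kwargs": {"commands": [{"hand": 20,"linear": [0,0,0],"rotation": [0,0,3.5]},{"hand": 20,"linear": [0,0,0.01],"rotation": [0,0,7]}]}}

```text
time: 7.55
tcp_pos: [560.1, 44.9, 49.3]
ee_rot: [0.002, 0.807, 0.591, -0.0]
contact_force: [2.1, -1.1, -3.7]
opening: 39.7
```

```bash
python3 -c "
from h import *
m()"
```

```text
t 7.55 tcp [560.1  44.9  49.3] q [ 0.002  0.807  0.591 -0.   ] F [ 2.1 -1.1 -3.7] M [0.18 0.31 0.14] op 39.7 j [-0.12  0.73  1.73 -0.    0.68  0.19]
yaw 72.4
```

{"fn": "send_rows", "kwargs": {"commands": [{"hand": 20,"linear": [0,0,0],"rotation": [0,0,3.5]},{"hand": 20,"linear": [0,0,0.01],"rotation": [0,0,7]}]}}

```text
time: 7.8
tcp_pos: [560.3, 44.9, 49.2]
ee_rot: [0.002, 0.841, 0.541, -0.0]
contact_force: [2.1, -1.1, -4.4]
opening: 39.6
```

```bash
python3 -c "
from h import *
m()"
```

```text
t 7.8 tcp [560.3  44.9  49.2] q [ 0.002  0.841  0.541 -0.   ] F [ 2.1 -1.1 -4.4] M [0.23 0.24 0.2 ] op 39.6 j [-0.12  0.73  1.73 -0.    0.68  0.31]
yaw 65.4
```

{"fn": "send_rows", "kwargs": {"commands": [{"hand": 20,"linear": [0,0,0],"rotation": [0,0,3.5]},{"hand": 20,"linear": [0,0,0.01],"rotation": [0,0,7]}]}}

```text
time: 8.05
tcp_pos: [560.4, 44.8, 49.1]
ee_rot: [0.002, 0.873, 0.488, 0.0]
contact_force: [2.3, -1.5, -3.9]
opening: 39.4
```

```bash
python3 -c "
from h import *
m()"
```

```text
t 8.05 tcp [560.4  44.8  49.1] q [0.002 0.873 0.488 0.   ] F [ 2.3 -1.5 -3.9] M [0.23 0.24 0.12] op 39.4 j [-0.12  0.73  1.73 -0.    0.68  0.44]
yaw 58.5
```

{"fn": "send_rows", "kwargs": {"commands": [{"hand": 20,"linear": [0,0,0],"rotation": [0,0,3.5]},{"hand": 20,"linear": [0,0,0.01],"rotation": [0,0,7]}]}}

```text
time: 8.3
tcp_pos: [560.5, 44.7, 49.0]
ee_rot: [0.001, 0.901, 0.434, 0.0]
contact_force: [2.8, -2.8, -3.2]
opening: 39.3
```

```bash
python3 -c "
from h import *
m()"
```

```text
t 8.3 tcp [560.5  44.7  49. ] q [0.001 0.901 0.434 0.   ] F [ 2.8 -2.8 -3.2] M [0.27 0.27 0.18] op 39.3 j [-0.12  0.73  1.73 -0.    0.68  0.56]
yaw 51.5
```

{"fn": "send_rows", "kwargs": {"commands": [{"hand": 20,"linear": [0,0,0],"rotation": [0,0,3.5]},{"hand": 20,"linear": [0,0,0.01],"rotation": [0,0,7]}]}}

```text
time: 8.55
tcp_pos: [560.6, 44.7, 48.9]
ee_rot: [0.001, 0.926, 0.379, 0.0]
contact_force: [1.9, -1.7, -4.6]
opening: 39.2
```

```bash
python3 -c "
from h import *
m()"
```

```text
t 8.55 tcp [560.6  44.7  48.9] q [0.001 0.926 0.379 0.   ] F [ 1.9 -1.7 -4.6] M [0.38 0.25 0.13] op 39.2 j [-0.12  0.73  1.73 -0.    0.68  0.68]
yaw 44.5
```

{"fn": "send_rows", "kwargs": {"commands": [{"hand": 20,"linear": [0,0,0],"rotation": [0,0,3.5]},{"hand": 20,"linear": [0,0,0.01],"rotation": [0,0,7]}]}}

```text
time: 8.8
tcp_pos: [560.8, 44.5, 48.8]
ee_rot: [0.001, 0.947, 0.322, 0.0]
contact_force: [1.1, -2.6, -4.0]
opening: 39.3
```

```bash
python3 -c "
from h import *
m()"
```

```text
t 8.8 tcp [560.8  44.5  48.8] q [0.001 0.947 0.322 0.   ] F [ 1.1 -2.6 -4. ] M [0.32 0.15 0.15] op 39.3 j [-0.12  0.73  1.73 -0.    0.68  0.8 ]
yaw 37.5
```

{"fn": "send_rows", "kwargs": {"commands": [{"hand": 20,"linear": [0,0,0],"rotation": [0,0,3.5]},{"hand": 20,"linear": [0,0,0.01],"rotation": [0,0,7]}]}}

```text
time: 9.05
tcp_pos: [560.8, 44.4, 48.7]
ee_rot: [0.001, 0.965, 0.263, 0.0]
contact_force: [1.6, -2.3, -4.6]
opening: 39.7
```

```bash
python3 -c "
from h import *
m()"
```

```text
t 9.05 tcp [560.8  44.4  48.7] q [0.001 0.965 0.263 0.   ] F [ 1.6 -2.3 -4.6] M [0.35 0.18 0.18] op 39.7 j [-0.12  0.73  1.73 -0.    0.68  0.92]
yaw 30.5
```

{"fn": "send_rows", "kwargs": {"commands": [{"hand": 20,"linear": [0,0,0],"rotation": [0,0,3.5]},{"hand": 20,"linear": [0,0,0.01],"rotation": [0,0,7]}]}}

```text
time: 9.3
tcp_pos: [560.9, 44.3, 48.6]
ee_rot: [0.001, 0.979, 0.204, 0.001]
contact_force: [0.4, -2.1, -4.1]
opening: 39.8
```

```bash
python3 -c "
from h import *
m()"
```

```text
t 9.3 tcp [560.9  44.3  48.6] q [0.001 0.979 0.204 0.001] F [ 0.4 -2.1 -4.1] M [0.38 0.05 0.15] op 39.8 j [-0.12  0.73  1.73 -0.    0.68  1.04]
yaw 23.5
```

{"fn": "send_rows", "kwargs": {"commands": [{"hand": 20,"linear": [0,0,0],"rotation": [0,0,3.5]},{"hand": 20,"linear": [0,0,0.01],"rotation": [0,0,7]}]}}

```text
time: 9.55
tcp_pos: [560.9, 44.2, 48.6]
ee_rot: [0.001, 0.989, 0.145, 0.001]
contact_force: [1.2, -1.6, -3.6]
opening: 40.0
```

```bash
python3 -c "
from h import *
m()"
```

```text
t 9.55 tcp [560.9  44.2  48.6] q [0.001 0.989 0.145 0.001] F [ 1.2 -1.6 -3.6] M [0.48 0.01 0.66] op 40.0 j [-0.12  0.73  1.73 -0.    0.68  1.16]
yaw 16.7
```

{"fn": "send_rows", "kwargs": {"commands": [{"hand": 20,"linear": [0,0,0],"rotation": [0,0,0]}]}}

```text
time: 9.68
tcp_pos: [561.0, 44.2, 48.6]
ee_rot: [0.001, 0.989, 0.146, 0.001]
contact_force: [0.8, -2.0, -3.9]
opening: 39.8
```

```bash
python3 -c "
from h import *
m()"
```

```text
t 9.68 tcp [561.   44.2  48.6] q [0.001 0.989 0.146 0.001] F [ 0.8 -2.  -3.9] M [ 0.46 -0.01  0.  ] op 39.8 j [-0.12  0.73  1.73 -0.    0.68  1.16]
yaw 16.8
```

{"fn": "send_rows", "kwargs": {"commands": [{"hand": 20,"linear": [0,0,0],"rotation": [0,0,0.4]}]}}

```text
time: 9.8
tcp_pos: [561.0, 44.2, 48.6]
ee_rot: [0.001, 0.99, 0.144, 0.001]
contact_force: [1.7, -2.0, -3.6]
opening: 39.4
```

```bash
python3 -c "
from h import *
m()"
```

```text
t 9.8 tcp [561.   44.2  48.6] q [0.001 0.99  0.144 0.001] F [ 1.7 -2.  -3.6] M [0.61 0.02 0.54] op 39.4 j [-0.12  0.73  1.73 -0.    0.68  1.17]
yaw 16.5
```

The nut is locked. The moving reading was 0.66 N m and the follow-up push read 0.54 N m. I'll release it, then go up and across to the cap.

{"fn": "send_rows", "kwargs": {"commands": [{"hand": 60,"linear": [0,0,0],"rotation": [0,0,0]},{"hand": 85,"linear": [0,0,0],"rotation": [0,0,0]},{"hand": 100,"linear": [0,0,0],"rotation": [0,0,0]},{"hand": 100,"linear": [0,0,-3],"rotation": [0,0,0]},{"hand": 100,"linear": [0,0,-8],"rotation": [0,0,0]}]}}

```text
time: 10.42
tcp_pos: [559.5, 44.5, 128.0]
ee_rot: [0.001, 0.99, 0.143, -0.001]
contact_force: [1.5, -0.5, -0.8]
opening: 85.7
```

{"fn": "send_rows", "kwargs": {"commands": [{"hand": 100,"linear": [0,0,-3],"rotation": [0,0,0]},{"hand": 100,"linear": [-1.4,-6,-4],"rotation": [0,0,0]},{"hand": 100,"linear": [-2.8,-12,-4],"rotation": [0,0,0]},{"hand": 100,"linear": [-4.2,-18,-4],"rotation": [0,0,0]},{"hand": 100,"linear": [-5.8,-23.6,-4],"rotation": [0,0,0]}]}}

```text
time: 11.05
tcp_pos: [436.1, 256.0, 168.5]
ee_rot: [0.0, 0.99, 0.143, -0.001]
contact_force: [2.0, 0.6, -0.2]
opening: 85.3
```

Run:
```python
from h import *
from scipy.optimize import least_squares
m();i=optics.camera_info('wrist');im=snap('wrist','w3.png')
for d in optics.silhouettes('wrist','rest_cap')[:2]:
    k=d['mask'].astype(np.uint8);v,u=np.nonzero(k);print(d['p'],d['rect'],k.sum(),ray('wrist',u.mean(),v.mean(),14,i).round(1))
    a=np.linspace(0,2*np.pi,60);C=np.c_[20*np.cos(a),20*np.sin(a),0*a];P=np.vstack([C,C+[0,0,28]])
    hull=cv2.convexHull(np.c_[u,v].astype(np.int32))
    M=cv2.moments(hull);c0=np.array([M['m10'],M['m01']])/M['m00']
    def f(x):
        q=np.array([proj('wrist',p+[x[0],x[1],0],i) for p in P],np.float32);M=cv2.moments(cv2.convexHull(q));return np.array([M['m10'],M['m01']])/M['m00']-c0
    r=least_squares(f,[437,253],diff_step=1e-3);print('cap',r.x.round(1),r.cost)
    to([*r.x,14])
```

```text
t 11.05 tcp [436.1 256.  168.5] q [ 0.     0.99   0.143 -0.001] F [ 2.   0.6 -0.2] M [ 0.01  0.01 -0.02] op 85.3 j [ 0.31  0.48  1.8  -0.    0.86  1.59]
yaw 16.5
0.97 [245.6, 148.4, 283.5, 195.3] 1442 [437.9 254.4  14. ]
cap [438.7 254.7] 7.412473930926493e-14
t 11.15 tcp [432.5 258.  168.2] q [ 0.     0.989  0.147 -0.003] F [-0.8  0.7 -0.2] M [-0.01 -0.01  0.03] op 85.9 j [0.32 0.48 1.8  0.   0.86 1.59]
shift cm [ 0.59  0.5  15.42] yaw x 16.9
```

View pics/w3.png

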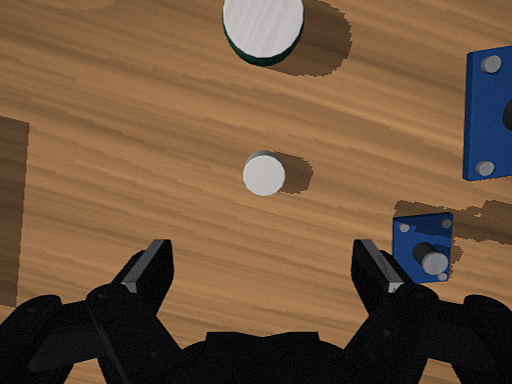

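{"fn": "send_rows", "kwargs": {"commands": [{"hand": 100,"linear": [0.15,0.25,4],"rotation": [0,0,0]},{"hand": 100,"linear": [0.3,0.5,8],"rotation": [0,0,0]},{"hand": 100,"linear": [0.3,0.5,11.5],"rotation": [0,0,0]},{"hand": 100,"linear": [0.3,0.5,12],"rotation": [0,0,0]}]}}

```text
time: 11.65
tcp_pos: [435.2, 253.0, 46.5]
ee_rot: [0.0, 0.989, 0.146, -0.005]
contact_force: [-0.1, -0.3, 0.4]
opening: 85.6
```

```bash
python3 -c "
from h import *
to([436.9,254.1,14.5]);snap('wrist','w4.png');to([436.9,254.1,14.5])"
```

```text
t 11.65 tcp [435.2 253.   46.5] q [ 0.     0.989  0.146 -0.005] F [-0.1 -0.3  0.4] M [ 0.02 -0.05  0.01] op 85.6 j [0.3  0.7  1.87 0.   0.58 1.58]
shift cm [ 0.23 -0.06  3.19] yaw x 16.8
t 11.7 tcp [435.8 253.3  47.1] q [ 0.     0.989  0.146 -0.004] F [ 0.8  0.2 -0.2] M [ 0.03  0.07 -0.03] op 85.6 j [0.3  0.7  1.87 0.   0.58 1.58]
shift cm [ 0.16 -0.05  3.26] yaw x 16.8
```

View pics/w4.png

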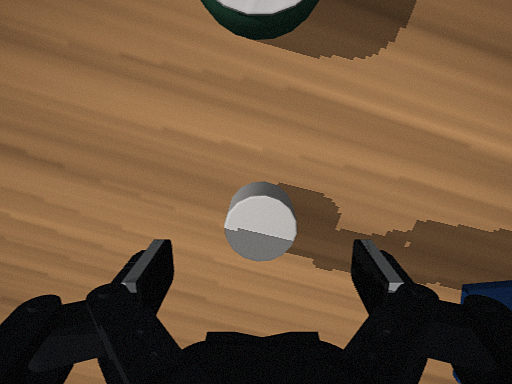

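{"fn": "send_rows", "kwargs": {"commands": [{"hand": 80,"linear": [0.16,0,2],"rotation": [0,0,0]},{"hand": 70,"linear": [0.16,0,3.2],"rotation": [0,0,0]},{"hand": 55,"linear": [0.16,0,3.2],"rotation": [0,0,0]},{"hand": 40,"linear": [0.16,0,3.2],"rotation": [0,0,0]},{"hand": 35,"linear": [0.16,0,3.2],"rotation": [0,0,0]}], "force": 20}}

```text
time: 12.32
tcp_pos: [437.5, 253.8, 15.8]
ee_rot: [0.0, 0.989, 0.147, -0.003]
contact_force: [-0.1, 0.0, 1.4]
opening: 39.4
```

```bash
python3 -c "
from h import *
to([436.9,254.1,14.5])"
```

```text
t 12.32 tcp [437.5 253.8  15.8] q [ 0.     0.989  0.147 -0.003] F [-0.1  0.   1.4] M [-0.04  0.   -0.01] op 39.4 j [0.3  0.76 1.87 0.   0.51 1.58]
shift cm [-0.05 -0.04  0.13] yaw x 16.9
```

{"fn": "send_rows", "kwargs": {"commands": [{"hand": 60,"linear": [0,0,0],"rotation": [0,0,0]},{"hand": 75,"linear": [0,0,0],"rotation": [0,0,0]},{"hand": 75,"linear": [0,0,0],"rotation": [0,0,-10.5]},{"hand": 75,"linear": [0,0,0],"rotation": [0,0,-21]},{"hand": 75,"linear": [0,0,0],"rotation": [0,0,-31.5]}]}}

```text
time: 12.95
tcp_pos: [437.5, 253.8, 15.8]
ee_rot: [-0.001, 0.911, 0.412, -0.003]
contact_force: [-0.4, -1.1, 0.7]
opening: 64.0
```

{"fn": "send_rows", "kwargs": {"commands": [{"hand": 75,"linear": [0,0,0],"rotation": [0,0,-10.5]},{"hand": 75,"linear": [0,0,0],"rotation": [0,0,-21]},{"hand": 75,"linear": [0,0,0],"rotation": [0,0,-31.5]},{"hand": 75,"linear": [0,0,0],"rotation": [0,0,-42]},{"hand": 75,"linear": [0,0,0],"rotation": [0,0,-52.5]}]}}

```text
time: 13.58
tcp_pos: [437.5, 253.9, 15.9]
ee_rot: [-0.002, 0.632, 0.775, -0.003]
contact_force: [0.5, 0.1, -0.4]
opening: 64.0
```

```bash
python3 -c "
from h import *
s=to([437.5,253.8,14.5]);r=rot(s['ee_rot']);print(r.apply([0,0,1]).round(4),r.inv().apply([0,0,-1]).round(4))"
```

```text
t 13.57 tcp [437.5 253.9  15.9] q [-0.002  0.632  0.775 -0.003] F [ 0.5  0.1 -0.4] M [ 0.01 -0.05 -0.04] op 64.0 j [0.3  0.76 1.87 0.   0.51 0.1 ]
shift cm [-0.01 -0.    0.14] yaw x 101.5
[-0.0068 -0.0015 -1.    ] [1.0e-04 6.9e-03 1.0e+00]
```

{"fn": "send_rows", "kwargs": {"commands": [{"hand": 70,"linear": [0,0,0.14],"rotation": [-0.4,0,0]},{"hand": 55,"linear": [0,0,0.14],"rotation": [-0.4,0,0]},{"hand": 40,"linear": [0,0,0.14],"rotation": [-0.4,0,0]},{"hand": 35,"linear": [0,0,0.14],"rotation": [-0.4,0,0]},{"hand": 35,"linear": [0,0,0.14],"rotation": [-0.4,0,0]}], "force": 30}}

```text
time: 14.2
tcp_pos: [437.4, 253.8, 14.6]
ee_rot: [-0.0, 0.633, 0.774, -0.0]
contact_force: [-1.0, -0.7, 3.8]
opening: 39.3
```

```bash
python3 -c "
from h import *
s=to([560,43.8,130]);r=rot(s['ee_rot']);print(r.inv().apply([0,0,-1]).round(4))"
```

```text
t 14.2 tcp [437.4 253.8  14.6] q [-0.     0.633  0.774 -0.   ] F [-1.  -0.7  3.8] M [-0.01  0.08 -0.02] op 39.3 j [ 0.3   0.76  1.88 -0.    0.5   0.1 ]
shift cm [-23.03   7.82 -11.54] yaw x 101.5
[1.e-04 1.e-04 1.e+00]
```

{"fn": "send_rows", "kwargs": {"commands": [{"hand": 35,"linear": [0,0,-3],"rotation": [0,0,0]},{"hand": 35,"linear": [0,0,-7],"rotation": [0,0,0]},{"hand": 35,"linear": [0,0,-11],"rotation": [0,0,0]},{"hand": 35,"linear": [-3,1,-12],"rotation": [0,0,0]},{"hand": 35,"linear": [-7,2.4,-12],"rotation": [0,0,0]}]}}

```text
time: 14.82
tcp_pos: [475.6, 190.2, 135.9]
ee_rot: [0.001, 0.632, 0.775, 0.001]
contact_force: [-0.2, -0.5, -0.8]
opening: 39.3
```

```bash
python3 -c "
from h import *
s=to([560,43.8,125])"
```

```text
t 14.82 tcp [475.6 190.2 135.9] q [0.001 0.632 0.775 0.001] F [-0.2 -0.5 -0.8] M [ 0.02 -0.05 -0.03] op 39.3 j [ 0.16  0.54  1.81  0.    0.79 -0.04]
shift cm [-16.04   5.31   1.1 ] yaw x 101.6
```

{"fn": "send_rows", "kwargs": {"commands": [{"hand": 35,"linear": [-5,1.6,0],"rotation": [0,0,0]},{"hand": 35,"linear": [-10,3.3,0],"rotation": [0,0,0]},{"hand": 35,"linear": [-14.5,4.8,0.5],"rotation": [0,0,0]},{"hand": 35,"linear": [-16,5.3,1.1],"rotation": [0,0,0]},{"hand": 35,"linear": [-16,5.3,1.1],"rotation": [0,0,0]}]}}

```text
time: 15.45
tcp_pos: [559.3, 43.7, 124.1]
ee_rot: [-0.0, 0.633, 0.775, 0.001]
contact_force: [-1.0, 0.1, -0.2]
opening: 39.2
```

{"fn": "send_rows", "kwargs": {"commands": [{"hand": 35,"linear": [0,0,0],"rotation": [0,0,0]},{"hand": 35,"linear": [0,0,0],"rotation": [0,0,0]}]}}

```text
time: 15.7
tcp_pos: [558.3, 45.2, 124.1]
ee_rot: [-0.001, 0.632, 0.775, 0.0]
contact_force: [-0.4, 0.5, -1.3]
opening: 39.0
```

```bash
python3 -c "
from h import *
s=to([560,43.8,104]);r=rot(s['ee_rot']);print(r.inv().apply([0,0,-1]).round(4));snap('wrist','w5.png')"
```

```text
t 15.7 tcp [558.3  45.2 124.1] q [-0.001  0.632  0.775  0.   ] F [-0.4  0.5 -1.3] M [ 0.01  0.09 -0.05] op 39.0 j [-0.12  0.61  1.7   0.    0.84 -0.32]
shift cm [-0.17  0.14  2.01] yaw x 101.6
[-0.0014  0.      1.    ]
```

View pics/w5.png

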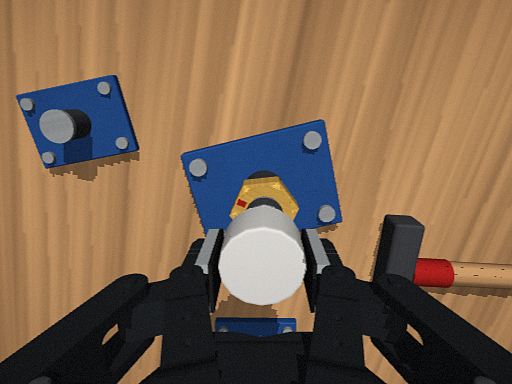

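The cap is held square at about (262,255) and the spindle and nut are right behind it at column 264. I'll centre it and lower it in steps.

{"fn": "send_rows", "kwargs": {"commands": [{"hand": 35,"linear": [-0.1,0.1,0.7],"rotation": [0,0,0]},{"hand": 35,"linear": [-0.17,0.14,1.4],"rotation": [0,-0.1,0]},{"hand": 35,"linear": [-0.17,0.14,2],"rotation": [0,-0.1,0]},{"hand": 35,"linear": [-0.17,0.14,2],"rotation": [0,-0.1,0]},{"hand": 35,"linear": [-0.17,0.14,2],"rotation": [0,-0.1,0]}]}}

```text
time: 16.38
tcp_pos: [560.3, 43.6, 104.2]
ee_rot: [0.0, 0.632, 0.775, -0.0]
contact_force: [0.0, -0.3, -0.8]
opening: 39.4
```

```bash
python3 -c "
from h import *
s=to([560,43.8,86]);r=rot(s['ee_rot']);print(r.inv().apply([0,0,-1]).round(4))"
```

```text
t 16.38 tcp [560.3  43.6 104.2] q [ 0.     0.632  0.775 -0.   ] F [ 0.  -0.3 -0.8] M [-0.04 -0.01  0.04] op 39.4 j [-0.12  0.64  1.71 -0.    0.79 -0.32]
shift cm [ 0.02 -0.03  1.82] yaw x 101.6
[ 5.e-04 -4.e-04  1.e+00]
```

Next, down to a TCP height of 92 mm, which puts the rim about 9 mm below the spindle's top.

{"fn": "send_rows", "kwargs": {"commands": [{"hand": 35,"linear": [0,0,0.3],"rotation": [0,0,0]},{"hand": 35,"linear": [0,0,0.6],"rotation": [0,0,0]},{"hand": 35,"linear": [0,0,0.9],"rotation": [0,0,0]},{"hand": 35,"linear": [0,0,1.2],"rotation": [0,0,0]}]}}

```text
time: 16.88
tcp_pos: [560.3, 43.6, 91.9]
ee_rot: [0.0, 0.632, 0.775, -0.0]
contact_force: [0.3, 0.5, -0.9]
opening: 39.0
```

```bash
python3 -c "
from h import *
s=to([560,43.8,85])"
```

```text
t 16.88 tcp [560.3  43.6  91.9] q [ 0.     0.632  0.775 -0.   ] F [ 0.3  0.5 -0.9] M [-0.03  0.04 -0.01] op 39.0 j [-0.12  0.66  1.71 -0.    0.77 -0.32]
shift cm [ 0.03 -0.02  0.69] yaw x 101.6
```

No lateral contact so far. Now down to 85.7.

{"fn": "send_rows", "kwargs": {"commands": [{"hand": 35,"linear": [0,0,0.2],"rotation": [0,0,0]},{"hand": 35,"linear": [0,0,0.4],"rotation": [0,0,0]},{"hand": 35,"linear": [0,0,0.55],"rotation": [0,0,0]},{"hand": 35,"linear": [0,0,0.6],"rotation": [0,0,0]},{"hand": 35,"linear": [0,0,0.64],"rotation": [0,0,0]}]}}

```text
time: 17.5
tcp_pos: [560.3, 43.6, 85.6]
ee_rot: [0.0, 0.632, 0.775, -0.0]
contact_force: [-0.3, 0.6, -1.1]
opening: 38.9
```

```bash
python3 -c "
from h import *
s=to([560,43.8,85])"
```

```text
t 17.5 tcp [560.3  43.6  85.6] q [ 0.     0.632  0.775 -0.   ] F [-0.3  0.6 -1.1] M [-0.02 -0.01  0.02] op 38.9 j [-0.12  0.67  1.72 -0.    0.75 -0.32]
shift cm [ 0.03 -0.03  0.06] yaw x 101.6
```

{"fn": "send_rows", "kwargs": {"commands": [{"hand": 35,"linear": [0,0,0.04],"rotation": [0,0,0]},{"hand": 35,"linear": [0,0,0.08],"rotation": [0,0,0]}]}}

```text
time: 17.75
tcp_pos: [560.4, 43.6, 85.0]
ee_rot: [0.0, 0.632, 0.775, 0.0]
contact_force: [-0.8, 1.2, 3.7]
opening: 39.0
```

```bash
python3 -c "
from h import *
s=to([560,43.8,85])"
```

```text
t 17.75 tcp [560.4  43.6  85. ] q [0.    0.632 0.775 0.   ] F [-0.8  1.2  3.7] M [-0.01  0.11 -0.01] op 39.0 j [-0.12  0.67  1.72 -0.    0.75 -0.32]
shift cm [ 0.03 -0.04 -0.  ] yaw x 101.6
```

Contact came at 85.0, against 84.6–85.2 expected, so the cap is home. I'll open slowly and go up.

{"fn": "send_rows", "kwargs": {"commands": [{"hand": 52,"linear": [0,0,0],"rotation": [0,0,0]},{"hand": 60,"linear": [0,0,0],"rotation": [0,0,0]},{"hand": 80,"linear": [0,0,0],"rotation": [0,0,0]},{"hand": 90,"linear": [0,0,0],"rotation": [0,0,0]},{"hand": 90,"linear": [0,0,-0.5],"rotation": [0,0,0]}]}}

```text
time: 18.38
tcp_pos: [560.1, 43.6, 89.8]
ee_rot: [-0.0, 0.632, 0.775, -0.0]
contact_force: [-0.6, -0.2, 0.2]
opening: 77.1
```

{"fn": "send_rows", "kwargs": {"commands": [{"hand": 90,"linear": [0,0,-3],"rotation": [0,0,0]},{"hand": 90,"linear": [0,0,-6],"rotation": [0,0,0]},{"hand": 90,"linear": [0,0,-10],"rotation": [0,0,0]},{"hand": 90,"linear": [-5,0,-12],"rotation": [0,0,0]},{"hand": 90,"linear": [-9,0,-13],"rotation": [0,0,0]}]}}

```text
time: 19.0
tcp_pos: [579.3, -45.5, 222.1]
ee_rot: [0.002, 0.631, 0.775, 0.0]
contact_force: [0.3, -0.8, 0.4]
opening: 76.5
```

Run:
```python
from h import *
m()
for c in ('scene','wrist'):
  i=optics.camera_info(c);im=snap(c,c+'9.png');x,y=np.round(proj(c,[560,44,60],i)).astype(int);print(c,x,y)
  for d in optics.silhouettes(c,'rest_cap')[:2]:
    v,u=np.nonzero(d['mask']);print(round(d['p'],2),d['rect'],ray(c,u.mean(),v.mean(),84,i).round(1))
  # expected cap centre/rect when home
  a=np.linspace(0,6.28,60);P=[[559.9+20*np.cos(t),43.8+20*np.sin(t),z] for t in a for z in (70.3,98.3)]
  q=np.array([proj(c,p,i) for p in P]);print('exp',q.min(0).round(1),q.max(0).round(1))
  cr=im[max(0,y-65):y+65,max(0,x-80):x+80];cr=cv2.resize(cr,(400,325),interpolation=2);cv2.imwrite(f'pics/c_{c}.png',cr[:,:,::-1])
cv2.imwrite('pics/final.png',np.hstack([cv2.imread('pics/c_scene.png'),cv2.imread('pics/c_wrist.png')]))
```

```text
t 19.0 tcp [579.3 -45.5 222.1] q [0.002 0.631 0.775 0.   ] F [ 0.3 -0.8  0.4] M [-0.01  0.01  0.03] op 76.5 j [-0.27  0.49  1.57 -0.    1.08 -0.47]
yaw 101.7
scene 276 196
0.78 [269.0, 178.9, 283.6, 198.2] [560.6  40.6  84. ]
exp [268.5 179.8] [284.6 199.1]
wrist 259 71
0.81 [236.5, 39.3, 286.6, 94.6] [560.3  45.2  84. ]
exp [233.3  39.1] [284.3  93.9]
```

View pics/final.png

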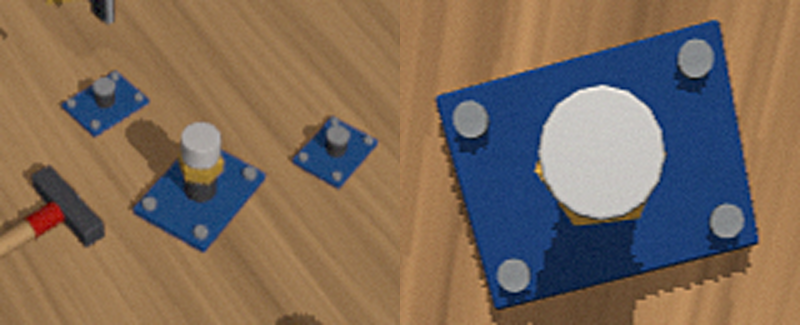

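The cap sits upright on the spindle, just above the nut. Its outline is within 1 px of the home position in the scene view and within 3 px in the wrist view. I'll hand in.

```bash
python3 -c "
from h import *
ticket.hand_in()"
```

```text
the job is handed in; nothing more can be done
```

The jam nut is locked and let go, and the rest cap is on the spindle, let go, with the gripper clear. I handed the job in at about 19 s of the 72 s allowed.

- **Nut:** I turned it clockwise about 181° in one grip. Torque stayed within the drag range (about 0.2 N m) until the last 7° step, where it rose to 0.66 N m. It dropped to 0.00 when I held still, and a small follow-up push of 0.4° read 0.54 N m. Readings came only at the end of each call, so 0.66 N m is the highest I saw rather than a recorded peak, and 0.15 N m of it may be drag.
- **Cap:** I centred it by gripping it from two directions about 85° apart, then lowered it upright with no side contact. It touched down at a tool height of 85.0 mm, where 84.6–85.2 mm was expected, with about 4 N.
- **Last checks:** In the final pictures the cap stands upright just above the nut. Its outline is within 1 px of the computed home position in the scene view and 3 px in the wrist view.
- **What disagreed:** The wrist camera placed the jack about 2 mm off where gripping the nut put it, so I used the grip value to place the cap. The final position estimates are 1–3 mm off the jack's axis across it, in opposite directions in the two views. I put that down to calibration error.
- **Bystanders:** I never went near the wax tin, the offcut or the hammer, but I did not measure them again at the end.

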